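# Ready the glaze mill's drive for its belt

## Robot

A 7-joint arm with a two-finger parallel gripper is mounted at the origin on the work surface. World frame = base frame: x ahead of the robot, y to its left, z up, the work surface at z = 0. Lengths are in m, angles in rad, forces in N, time in s.
With the tool pointing down it reaches from about 0.4 to 0.925 m from the base axis. Payload 5.6 kg.
Tool frame: the origin (TCP) lies between the finger pads; the fingertips stand 17 mm ahead of it and the grasp point (between the pads) lies 2 mm behind it; x points along the fingers, z is the direction in which the jaws open and shut, and the axes are right-handed (so a half turn about x gives the same grasp; the last joint's range is limited). The gripper opens to 85 mm and grips with 20 to 120 N. Pads are 22 mm wide; open, the fingers measure 114 mm over their backs; the gripper's body (76 mm by 85 mm) begins 54 mm behind the grasp point. The pads swing forward as they close: fully open they stand 13 mm farther back than shut.
Start: joints at [1.156, 0.468, -0.012, 1.603, 0.006, 1.071, -0.056], TCP at [0.236, -0.606, 0.248] pointing down, gripper open.
Joint ranges: [-2.53, 2.53], [-0.31, 2.02], [-1.57, 1.55], [0.28, 2.44], [-1.29, 4.43], [0.15, 1.84], [-2.92, 2.92]. Speed limits (rad/s): [2.57, 2.57, 3.14, 3.14, 3.14, 3.14, 3.14].

## Interface

Orientations are given as a unit quaternion [w, x, y, z].
In Python, from cell import bot gives the robot as it stands. Calls block until the motion is done:
- bot.move_to(position, orientation): joint-space move of the TCP to a pose.
- bot.move_linear(position, velocity=0.15, rot=None, stop_force=None): straight line of the TCP; rot=None keeps the orientation; velocity is the mean speed in m/s. With stop_force (N) it stops when the force on the tool has changed by that much, and returns True; else False.
- bot.goto_joints(angles): joint-space move.
- bot.grip(opening, squeeze=None): finger opening in m; squeeze is the grip in N (None keeps the last); returns when the fingers have stopped.
- bot.sleep(seconds).
- bot.solve_ik(position, orientation): joint angles nearest the present ones, or None.
- bot.state(): the state.
- bot.capture(name): name is "side" or "top" or "wrist"; returns a dict with "color" (400x640x3 uint8, blue, green, red), "range_z" (400x640 float32, m along the optical axis (not along the pixel's ray), 0 where there is no reading), "camera_matrix" (3x3 intrinsics, pixels), "dist" ([k1, k2, p1, p2, k3] as OpenCV has them; the pictures are not rectified), "world_to_cam" (4x4, takes a point from world to camera coordinates). Camera axes: x right, y down, z forward; pixel columns grow to the right and rows downward; lengths in m; the calibration is good to about 2 mm. A picture is of the moment at which its call begins.
A pose or a line that the arm cannot do raises bot.PlanningError and nothing moves.
- bot.sign_off(): hands the job in, once; it reports no verdict.
The state is a dict: "time": time; "qpos": joint angles; "joint_vel": joint speeds; "tau": joint torques, N m; "ee_pos": TCP position; "tool_rot": TCP orientation; "wrist_force": force on the tool from outside, world axes, zero at the start; "moment": the same for the moment, N m; "finger_gap": finger opening in m.
Only numpy, scipy, OpenCV 4.12 (cv2) and the standard library are available. Lean on these libraries where they do the work, as an engineer would, in place of code of your own. Each camera call takes 0.05 s, during which the arm holds its last target. There are 200 camera calls.

## Task

The belt is about to go on the glaze jar mill: press both orange bearing caps down until their spring catches snap over and hold them shut, and only then push the red belt-tensioner arm away from the rollers, against its spring, all the way to its stop. Finish while holding the arm against the stop with the gripper fingers, without letting it spring back, and leave the loose things on and around the mill where they are.

Things in the scene. Friction and masses are not known exactly. Their poses are not given: they have to be found in the camera images.
- mill: Jar mill fixed to the bench: blue plate 270 x 270 x 10 mm, origin at bench level under it. Its x axis (yaw within 0.35 rad of the world's) points from the two black rollers (along y, x -112 and -30, tops z 73) to the dark motor (x 85, top z 80). Aluminium pulley, radius 28, at x -30, y 85, z 53. In its frame: cap hinges (0, -110, 55) right, (0, 30, 55) left; tensioner pivot (45, 85, 30) mm.
- cap_right (a joint): Right (-y) orange bearing cap, 62 long x 32 wide x 12 mm thick. 0 = shut; the free end, towards the mill's -x, rises as it opens about the mill's y. A light spring stands it open at 0.65 to 0.95 rad. Near 0.1 rad a steel spring catch at the free end must be passed (4 to 8 N down on the tab); past it the catch holds the cap within 0.03 rad of shut.
- cap_left (a joint): Hinge angle of the left orange bearing cap, next to the tensioner; same as the right one.
- cap_right_hinge (a point): Point on the right cap's hinge axis, middle of its width, 55 mm above the bench; shut, the cap's underside is at this height and its top 12 mm higher.
- cap_left_hinge (a point): The same on the left cap.
- cap_right_tab (a point): Middle of the ridged tab on top of the right cap, where to press: 50 mm from the hinge axis, on the top face (67 mm above the bench when shut). Moves with the cap.
- cap_left_tab (a point): The same on the left cap.
- tensioner (a joint): Red belt-tensioner arm, turning about the mill's y, 85 mm to the mill's left (+y). 0 = rest, leaning 0.55 rad from upright to the mill's -x; 1.0 = at its stop, leaning 0.45 rad to +x (away from the rollers). Return spring: a push at the wheel takes 3.5 N at rest, 7 N at the stop; let go, it springs back.
- tensioner_pivot (a point): Point on the arm's pivot axis, 30 mm above the bench, middle of its width.
- idler_wheel (a point): Centre of the white idler wheel (radius 16, 26 mm wide, axis along the mill's y) on the arm's upper end, 100 mm from the pivot: 115 mm above the bench at rest, 130 upright, 120 at the stop. It sits between two red cheeks (4 mm thick, 18 wide, 40 over both, ending 6 mm past the wheel's centre). A level push on the wheel from the roller side swings the arm over.
- stop_post (a point): Rubber pad of the yellow stop post on which the arm's outer cheek comes to rest, 63 mm above the bench.
- mill_jar: Bystander: white porcelain mill jar, 104 mm diameter, 142 mm high, standing; origin at its underside.
- glaze_jar: Bystander: brown glaze jar with white lid, 72 mm diameter, 85 mm high; origin at its underside.
- mug: Bystander: blue mug, 80 mm diameter, 95 mm high; origin at its underside.
- wrench: Bystander: steel wrench 170 mm long lying on the bench, along its own x.
- test_tile: Bystander: terracotta test tile 60 x 100 x 8 mm lying on the bench.
- grease_tin: Bystander: small green tin, 44 mm diameter, 30 mm high, standing on the mill's plate behind the right cap.
- spare_wheel: Bystander: black spare wheel, 32 mm diameter, 22 mm high, lying flat on the plate's front left corner.

How it is judged:
By the outcome, as a careful person would: the job done as asked, in the order asked, and still so for the second after the job is handed in, while the arm keeps its last pose, push and grip.
It also fails if it takes over 48 s, if anything falls off the work surface, if the arm or the gripper's body presses on something with over 40 N, if the wrist force passes 120 N, or if a joint passes its speed limit or range.

## Working session

There is one attempt and no reset: what is moved stays moved. The work goes in short steps, each a Python script; the robot and the scene stay as the last script left them, time stands still between calls to the robot, and variables do not carry over. Pictures are saved under pics/ and viewed, about 8 in all and at most 12, crops included, and the job is handed in when it is done.

```bash
ls; mkdir -p pics; python3 - <<'E'
from cell import bot
import cv2,numpy as np,pickle
d={n:bot.capture(n) for n in("top","side")}
pickle.dump(d,open('d0.pkl','wb'))
for n in d: cv2.imwrite(f'pics/{n}0.png',d[n]['color']); print(n,d[n]['world_to_cam'].round(3).tolist(),d[n]['camera_matrix'].tolist(),d[n]['dist'])
print(bot.state())
E
```

```text
pics
top [[0.023, -1.0, -0.001, -0.005], [-0.975, -0.022, -0.219, 0.541], [0.219, 0.006, -0.976, 1.264], [0.0, 0.0, 0.0, 1.0]] [[408.83485585181535, 0.0, 317.14506459778136], [0.0, 408.83485585181535, 199.04522205652034], [0.0, 0.0, 1.0]] [-0.07920863  0.          0.          0.          0.        ]
side [[-0.93, -0.366, -0.022, 0.482], [-0.253, 0.684, -0.684, 0.196], [0.265, -0.631, -0.729, 1.075], [0.0, 0.0, 0.0, 1.0]] [[450.6949074468587, 0.0, 319.9666404377529], [0.0, 450.6949074468587, 195.39451351153815], [0.0, 0.0, 1.0]] [-0.1224636  0.         0.         0.         0.       ]
{'time': 0.1, 'qpos': array([ 1.1560096 ,  0.46829186, -0.01165178,  1.60351571,  0.00597603,
        1.07138916, -0.05630485]), 'joint_vel': array([-0.00038803, -0.00330943, -0.00219181, -0.00150247, -0.00078911,
       -0.00056988, -0.00027038]), 'tau': array([ 8.35310402e-04, -5.33523417e+01,  2.17213092e-02, -2.51966250e+01,
        1.15769816e-02,  4.29795182e-03, -2.68774579e-05]), 'ee_pos': array([ 0.2359381 , -0.60516903,  0.24743834]), 'tool_rot': array([ 0.58331872,  0.39927624,  0.58426219, -0.39869216]), 'wrist_force': array([ 0.08851971, -0.74540708,  0.25774321]), 'moment': array([-0.00436948,  0.02622325,  0.02958282]), 'finger_gap': 0.08510314461046853}
```

View pics/top0.png

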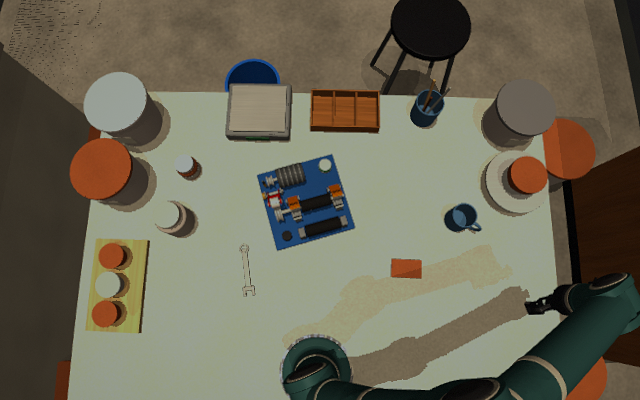

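View pics/side0.png

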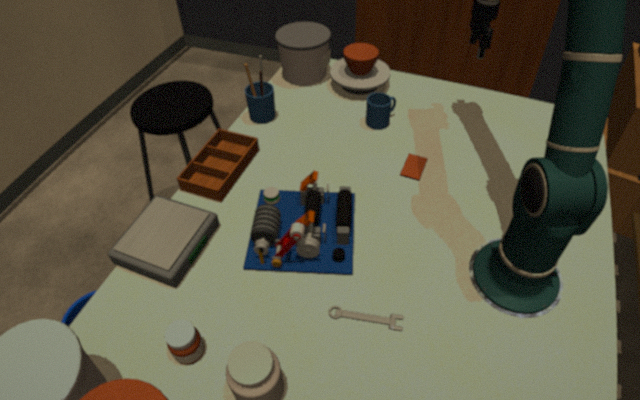

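The top view shows the blue plate with corners near (258,172), (334,154), (355,231) and (277,250). The rollers are towards the robot and the red tensioner is at (272,200). The side view shows both caps standing open, near (310,180) and (310,220). Next I fit the mill frame from the blue pixels.

```bash
cat > h.py <<'E'
import cv2,numpy as np
from scipy.spatial.transform import Rotation as R
def cloud(c):
    v,u=np.mgrid[:400,:640]; n=cv2.undistortPoints(np.stack([u,v],-1).reshape(-1,1,2).astype(float),c['camera_matrix'],c['dist']).reshape(400,640,2)
    z=c['range_z'].astype(float)[...,None]; p=np.concatenate([n*z,z],-1)
    T=np.linalg.inv(c['world_to_cam']); w=p@T[:3,:3].T+T[:3,3]; w[c['range_z']==0]=np.nan; return w
def proj(c,P):
    T=c['world_to_cam']; return cv2.projectPoints(np.asarray(P,float).reshape(-1,3),cv2.Rodrigues(T[:3,:3])[0],T[:3,3],c['camera_matrix'],c['dist'])[0].reshape(-1,2)
def mill(org,yaw):
    r=R.from_euler('z',yaw); return lambda p: r.apply(np.asarray(p)/1000.)+np.array([org[0],org[1],0])
E
python3 - <<'E'
from h import *
import pickle
d=pickle.load(open('d0.pkl','rb'))
for n in d:
    c=d[n]; w=cloud(c); b,g,r=[c['color'][...,i].astype(int) for i in range(3)]
    m=(b>1.6*r)&(b>g*1.25)&(b>50)&(abs(w[...,2]-.01)<.012)&(abs(w[...,0]-.58)<.22)&(abs(w[...,1]-.02)<.22)
    xy=w[m][:,:2].astype(np.float32); print(n,m.sum(),np.median(w[m][:,2]))
    m2=cv2.morphologyEx(m.astype(np.uint8),cv2.MORPH_OPEN,np.ones((3,3)))>0
    rc=cv2.minAreaRect(w[m2][:,:2].astype(np.float32)); print(rc)
    a=np.radians(rc[2]); a=(a+np.pi/4)%(np.pi/2)-np.pi/4
    M=mill(rc[0],a); print('yaw',a)
    P=[[-135,-135,10],[135,-135,10],[135,135,10],[-135,135,10],[0,-110,55],[0,30,55],[45,85,30],[45-52.3,85,115],[-30,85,53]]
    q=proj(c,M(P)); x0,y0=(q.min(0)-25).astype(int); x1,y1=(q.max(0)+25).astype(int)
    k=5; im=cv2.resize(c['color'][y0:y1,x0:x1],None,fx=k,fy=k,interpolation=cv2.INTER_CUBIC)
    im=np.clip(im*1.6,0,255).astype(np.uint8)
    for p in q: cv2.drawMarker(im,tuple(((p-[x0,y0]+.5)*k).astype(int).tolist()),(0,255,255),0,14,1)
    cv2.imwrite(f'pics/{n}1.png',im); print(im.shape)
    # red idler/caps
    hsv=cv2.cvtColor(c['color'],cv2.COLOR_BGR2HSV)
    om=(hsv[...,0]>5)&(hsv[...,0]<18)&(hsv[...,1]>150)&(hsv[...,2]>80)
    l=R.from_euler('z',-a).apply((w-[*rc[0],0]).reshape(-1,3)).reshape(w.shape)*1000
    for nm,yc in(('R',-110),('L',30)):
        s=om&(abs(l[...,1]-yc)<30)&(l[...,2]>40)&(abs(l[...,0]+20)<70); L=l[s]
        print(nm,s.sum(),np.nanmin(L,0).round(),np.nanmax(L,0).round(),np.nanmean(L,0).round())
E
```

```text
top 3161 0.009245368260082598
((0.5459412932395935, 0.0490376353263855), (0.2689293920993805, 0.2667092978954315), 17.734615325927734)
yaw 0.3095274290120862
(735, 750, 3)
R 107 [ -36. -116.   62.] [ 11. -84. 113.] [ -14. -100.   92.]
L 111 [-36.  23.  61.] [ 12.  55. 112.] [-14.  39.  91.]
side 3329 0.009920163561776718
((0.5474743843078613, 0.050949424505233765), (0.26371413469314575, 0.2683294117450714), 17.259023666381836)
yaw 0.30122678865798647
(690, 815, 3)
R 115 [ -33. -118.   67.] [ 11. -85. 112.] [-12. -96.  94.]
L 124 [-35.   2.  60.] [  7.  55. 112.] [-20.  38.  98.]
```

View pics/top1.png

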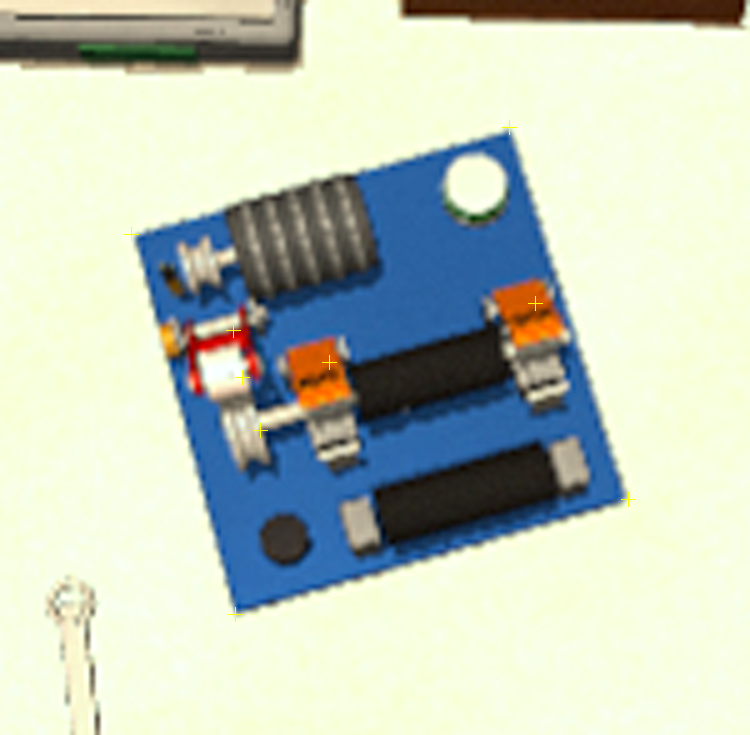

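View pics/side1.png

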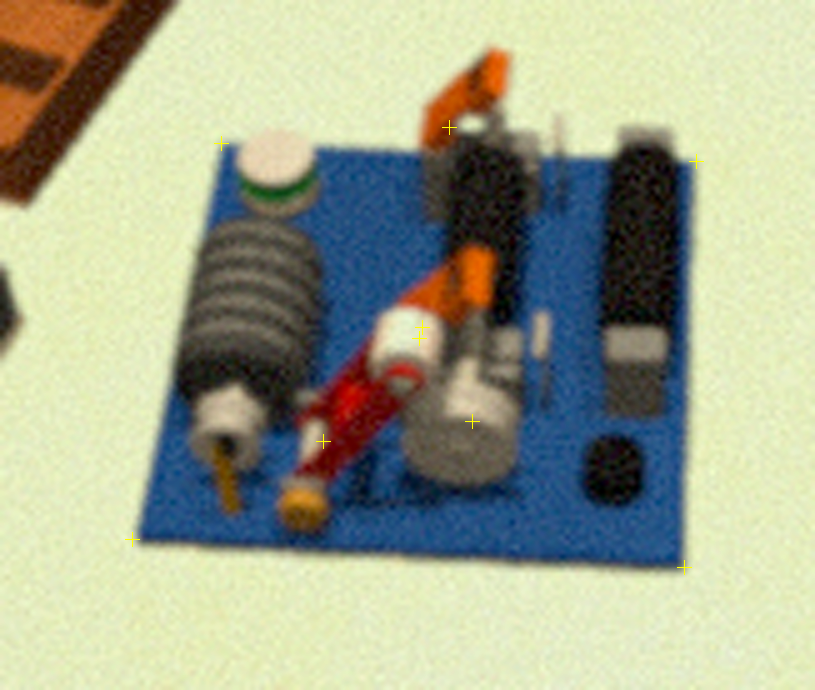

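The plate corners fit well. The caps and idler both sit about +9 mm in y from the nominal frame, so the mill origin isn't at the plate centre. I'll refine the offset from the rollers, caps and wheel, then press the right cap.

```bash
python3 - <<'E'
from h import *
import pickle
d=pickle.load(open('d0.pkl','rb'))
o=np.array([.5467,.050,0]);a=.305
for n in d:
    c=d[n]; w=cloud(c)-o; l=R.from_euler('z',-a).apply(w.reshape(-1,3)).reshape(w.shape)*1000
    hsv=cv2.cvtColor(c['color'],cv2.COLOR_BGR2HSV); h,s,v=[hsv[...,i] for i in range(3)]
    near=(abs(l[...,0])<140)&(abs(l[...,1])<140)
    def st(nm,m):
        L=l[m&near]; print(n,nm,len(L),np.percentile(L,[3,50,97],axis=0).round().tolist() if len(L) else '')
    st('wheel',(s<90)&(v>110)&(l[...,2]>95)&(l[...,1]>60))
    st('idler all',(l[...,2]>100)&(l[...,1]>65))
    st('roller2',(l[...,2]>60)&(l[...,0]<-80)&(l[...,2]<85)&(abs(l[...,1])<50))
    st('roller2top',(l[...,2]>70)&(l[...,0]<-80)&(l[...,2]<85)&(abs(l[...,1])<50))
    om=(h>5)&(h<18)&(s>150)&(v>80)&(l[...,2]>55)
    st('capR',om&(l[...,1]<-70)); st('capL',om&(l[...,1]>15)&(l[...,1]<60)&(l[...,0]<20))
    st('tin',(l[...,2]>30)&(l[...,0]>50)&(l[...,1]<-60))
from cell import bot
for sg in(1,-1):
    z=sg*np.array([-np.sin(a),np.cos(a),0]);x=np.array([0,0,-1.]);q=R.from_matrix(np.c_[x,np.cross(z,x),z]).as_quat(scalar_first=True)
    j=bot.solve_ik(o+[0,0,.2],q); print(sg,q.round(3),j)
E
```

```text
top wheel 79 [[-17.0, 82.0, 119.0], [-7.0, 95.0, 127.0], [8.0, 107.0, 133.0]]
top idler all 126 [[-20.0, 73.0, 111.0], [-7.0, 93.0, 125.0], [10.0, 113.0, 132.0]]
top roller2 282 [[-126.0, -47.0, 61.0], [-110.0, -9.0, 69.0], [-93.0, 39.0, 75.0]]
top roller2top 110 [[-122.0, -47.0, 70.0], [-110.0, -13.0, 72.0], [-100.0, 23.0, 77.0]]
top capR 107 [[-35.0, -116.0, 65.0], [-14.0, -101.0, 94.0], [9.0, -86.0, 110.0]]
top capL 111 [[-37.0, 24.0, 65.0], [-15.0, 38.0, 95.0], [9.0, 53.0, 111.0]]
top tin 119 [[73.0, -116.0, 33.0], [92.0, -99.0, 39.0], [109.0, -80.0, 45.0]]
side wheel 105 [[-14.0, 82.0, 121.0], [-2.0, 95.0, 129.0], [11.0, 107.0, 133.0]]
side idler all 222 [[-15.0, 81.0, 103.0], [-1.0, 105.0, 124.0], [12.0, 117.0, 133.0]]
side roller2 404 [[-122.0, -48.0, 60.0], [-105.0, -2.0, 69.0], [-88.0, 43.0, 75.0]]
side roller2top 177 [[-115.0, -49.0, 70.0], [-104.0, -10.0, 72.0], [-93.0, 26.0, 76.0]]
side capR 115 [[-31.0, -112.0, 70.0], [-10.0, -94.0, 95.0], [10.0, -85.0, 110.0]]
side capL 122 [[-33.0, 21.0, 72.0], [-22.0, 39.0, 102.0], [3.0, 55.0, 111.0]]
side tin 162 [[77.0, -116.0, 31.0], [94.0, -94.0, 39.0], [113.0, -78.0, 43.0]]
1 [-0.418  0.57  -0.418 -0.57 ] [ 0.5839238   0.56445709 -0.97012285  1.85140671  0.54490849  1.01865293
  1.26247148]
-1 [ 0.57   0.418  0.57  -0.418] [ 0.26766732  0.41578988 -0.52326765  1.86963704  0.25596582  0.92267882
 -1.64042672]
```

```bash
cat >> h.py <<'E'
A=.305; RM=R.from_euler('z',A); O=np.array([.5467,.050,0])+RM.apply([.003,.0095,0])
def W(p): return O+RM.apply(np.asarray(p,float)/1000)
def quat(tilt=0):  # tool down, jaws along mill y; tilt>0 leans the body to mill -y
    r=R.from_matrix(RM.as_matrix()@np.c_[[0,0,-1.],[1,0,0],[0,-1,0]])
    return RM*R.from_euler('x',tilt)*RM.inv()*r
def tcp(tip,rot): return W(tip)-rot.apply([.017,0,0])
Q=lambda r: r.as_quat(scalar_first=True)
def press(bot,y,tilt,half=11):
    r=quat(tilt); bot.move_to(tcp([-5,y,150],r),Q(r)); bot.move_linear(tcp([-5,y,118],r),.12)
    for t,s in zip([1.0,.75,.5,.3,.15],[46,48,50,52,53]):
        p=[-s*np.cos(t)+12*np.sin(t)+half,y,55+s*np.sin(t)+12*np.cos(t)]
        hit=bot.move_linear(tcp(p,r),.08,stop_force=25); s_=bot.state(); print(t,np.round(p),hit,s_['wrist_force'].round(1))
        if hit: break
    hit=bot.move_linear(tcp([-44,y,60],r),.03,stop_force=22); s_=bot.state()
    print('end',hit,s_['wrist_force'].round(1),'tip z',(s_['ee_pos']+R.from_quat(s_['tool_rot'],scalar_first=True).apply([.017,0,0]))[2],s_['time'])
E
python3 - <<'E'
from cell import bot
from h import *
print(np.round(R.from_quat(Q(quat()),scalar_first=True).as_matrix(),2).tolist())
bot.grip(0,20); r=quat()
bot.move_linear([.236,-.606,.33]); 
press(bot,-110,0)
c=bot.capture('side'); q=proj(c,W([0,0,60])); x0,y0=(q[0]-[75,65]).astype(int)
cv2.imwrite('pics/p1.png',np.clip(cv2.resize(c['color'][y0:y0+120,x0:x0+150],None,fx=5,fy=5,interpolation=2)*1.5,0,255))
E
```

```text
[[-0.0, 0.95, 0.3], [0.0, 0.3, -0.95], [-1.0, -0.0, -0.0]]
1.0 [  -4. -110.  100.] False [ 0.1 -0.8  0. ]
0.75 [ -16. -110.   96.] False [0.6 0.3 0.2]
0.5 [ -27. -110.   90.] False [ 0.5 -0.6  0.3]
0.3 [ -35. -110.   82.] False [-0.   0.4  0.2]
0.15 [ -40. -110.   75.] False [ 0.9  0.2 -0.1]
end True [-3.  -0.1 10.4] tip z 0.06690712217644916 6.325[ WARN:0@11.777] global loadsave.cpp:1063 imwrite_ Unsupported depth image for selected encoder is fallbacked to CV_8U.
```

View pics/p1.png

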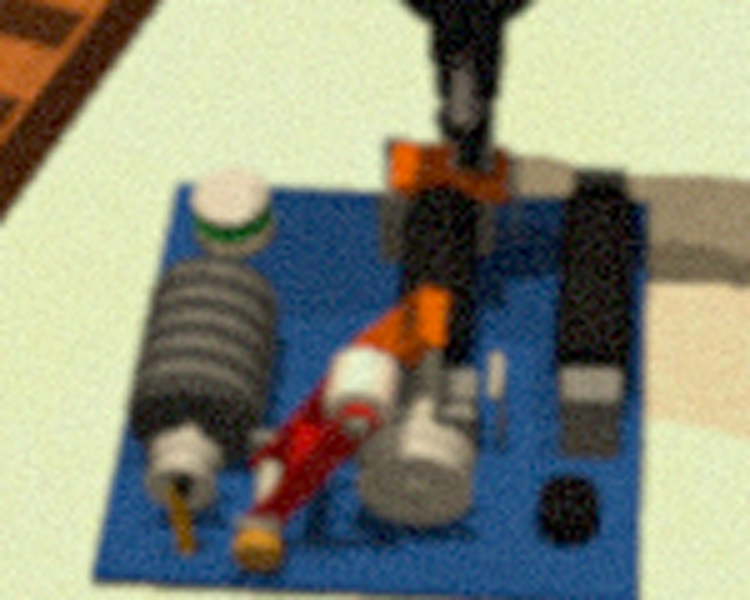

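The right cap lies flat under the fingers at about (450,170), and the tip stopped at z 66.9 mm, which is the shut height. I lift off to see whether it stays down, then press the left cap.

```bash
cat >> h.py <<'E'
def caps(bot):
    for n in('top','side'):
        c=bot.capture(n); w=cloud(c)-O; l=RM.inv().apply(w.reshape(-1,3)).reshape(w.shape)*1000
        h,s,v=cv2.split(cv2.cvtColor(c['color'],cv2.COLOR_BGR2HSV))
        om=(h>5)&(h<18)&(s>150)&(v>80)&(l[...,2]>50)&(l[...,0]<25)&(l[...,0]>-80)
        for y in(-110,30):
            L=l[om&(abs(l[...,1]-y)<20)]; print(n,y,len(L),np.percentile(L,[3,50,97],axis=0).round().tolist() if len(L)>5 else '')
def crop(bot,cam,f):
    c=bot.capture(cam); q=proj(c,W([0,0,60])); x0,y0=(q[0]-[75,65]).astype(int)
    cv2.imwrite(f,np.clip(cv2.resize(c['color'][y0:y0+120,x0:x0+150],None,fx=5,fy=5,interpolation=2)*1.5,0,255).astype(np.uint8))
E
python3 - <<'E'
from cell import bot
from h import *
bot.move_linear(tcp([-44,-110,170],quat()),.2)
caps(bot)
press(bot,25,.2)
E
```

```text
top -110 16 [[-60.0, -104.0, 61.0], [-38.0, -99.0, 66.0], [-30.0, -96.0, 70.0]]
top 30 113 [[-39.0, 14.0, 64.0], [-18.0, 29.0, 94.0], [6.0, 43.0, 110.0]]
side -110 84 [[-30.0, -124.0, 64.0], [-9.0, -109.0, 68.0], [3.0, -94.0, 71.0]]
side 30 124 [[-36.0, 15.0, 75.0], [-24.0, 31.0, 103.0], [2.0, 47.0, 110.0]]
1.0 [ -4.  25. 100.] False [ 0.4 -0.  -0.2]
0.75 [-16.  25.  96.] False [-0.5  0.5  0.2]
0.5 [-27.  25.  90.] False [-0.5 -0.3 -0.1]
0.3 [-35.  25.  82.] False [-0.8 -0.7  0.5]
0.15 [-40.  25.  75.] False [0.9 0.4 0.4]
end True [-3.3 -1.7 13.8] tip z 0.0676020491185888 10.1167
```

```bash
python3 - <<'E'
from cell import bot
from h import *
r=quat(.2); bot.move_linear(tcp([-48,25,190],r),.2)
r=quat(); bot.move_to(tcp([-60,85,190],r),Q(r))
caps(bot); crop(bot,'side','pics/p2.png'); print(bot.state()['time'])
E
```

```text
top -110 45 [[-56.0, -126.0, 58.0], [-46.0, -109.0, 66.0], [1.0, -95.0, 71.0]]
top 30 22 [[-69.0, 14.0, 59.0], [-50.0, 17.0, 67.0], [-10.0, 25.0, 279.0]]
side -110 56 [[-14.0, -122.0, 63.0], [-5.0, -107.0, 67.0], [3.0, -95.0, 69.0]]
side 30 144 [[-52.0, 14.0, 64.0], [-26.0, 27.0, 67.0], [-5.0, 46.0, 71.0]]
11.4667
```

View pics/p2.png

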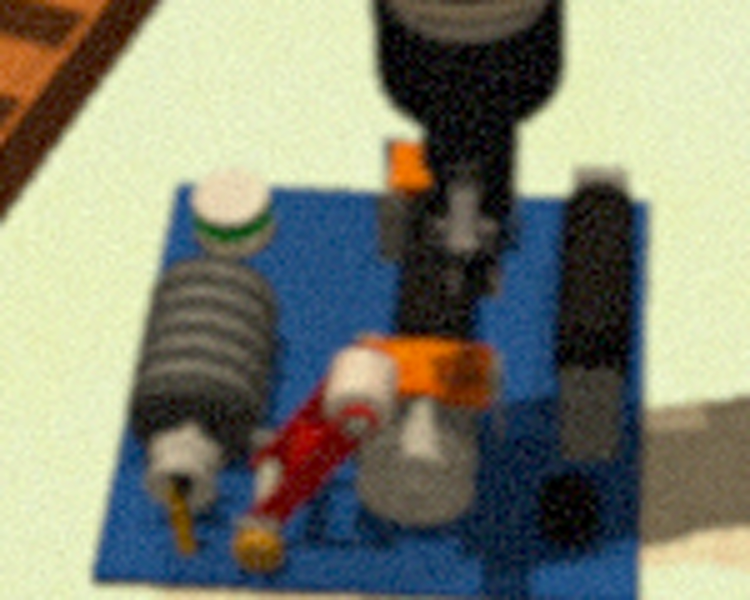

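Both caps stay flat at z ≈ 67: the left one at (435,370), and the right one visible at (405,165). Now I push the tensioner.

```bash
python3 - <<'E'
from cell import bot
from h import *
r=quat(); mx=RM.apply([1,0,0])
bot.move_linear(tcp([-60,85,106],r),.12)
for x,z,sf in((-20,107,12),(20,109,12),(50,110,12),(80,110,14)):
    hit=bot.move_linear(tcp([x,85,z],r),.06,stop_force=sf); s=bot.state()
    print(x,hit,s['wrist_force'].round(1),'along x',(s['wrist_force']@mx).round(1),'tip',(RM.inv().apply(s['ee_pos']-O)*1000).round(1),s['time'])
    if hit: break
bot.sleep(.3); s=bot.state(); print((s['wrist_force']@mx).round(1),(RM.inv().apply(s['ee_pos']-O)*1000).round(1))
crop(bot,'side','pics/p3.png'); crop(bot,'top','pics/p4.png'); caps(bot)
E
```

```text
-20 True [-3.4 -0.6 -2.2] along x -3.4 tip [-28.6  84.8 123. ] 12.8833
-2.9 [-29.8  84.7 122.7]
top -110 46 [[-58.0, -126.0, 57.0], [-47.0, -111.0, 66.0], [1.0, -95.0, 71.0]]
top 30 0 
side -110 32 [[-57.0, -121.0, 65.0], [-53.0, -107.0, 67.0], [-48.0, -93.0, 70.0]]
side 30 2
```

View pics/p3.png

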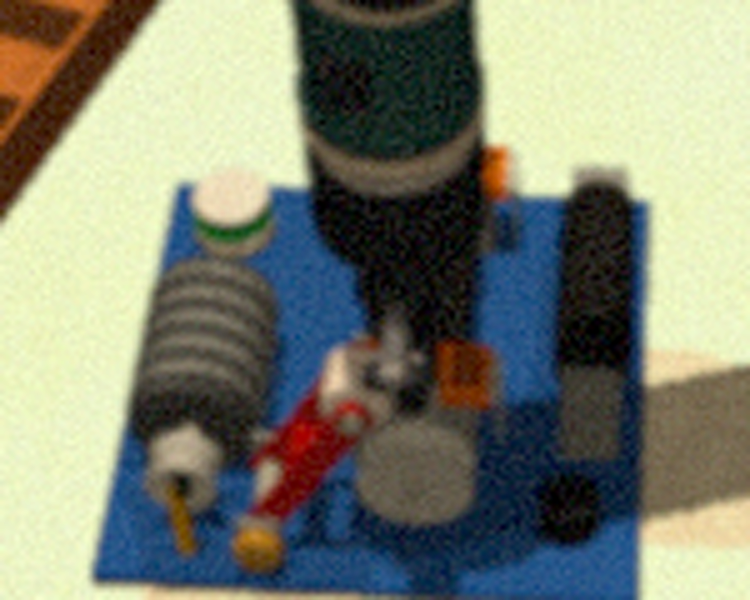

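Contact impact tripped the threshold right as the fingers touched the wheel (wheel at (345,375), fingers at (400,365)). The arm is still at rest. I continue with a higher limit, and a slow final approach.

```bash
python3 - <<'E'
from cell import bot
from h import *
r=quat(); mx=RM.apply([1,0,0])
def go(x,z,v,sf):
    hit=bot.move_linear(tcp([x,85,z],r),v,stop_force=sf); s=bot.state()
    print(x,hit,s['wrist_force'].round(1),'along',(s['wrist_force']@mx).round(1),'tcp',(RM.inv().apply(s['ee_pos']-O)*1000).round(1),s['time']); return hit
if not go(15,108,.05,25) and not go(50,110,.05,25):
    for x in range(53,80,3):
        go(x,110,.03,25); bot.sleep(.15)
        f=bot.state()['wrist_force']@mx; print(f.round(1))
        if f<-14: break
bot.sleep(.3); s=bot.state(); print((s['wrist_force']@mx).round(1),(RM.inv().apply(s['ee_pos']-O)*1000).round(1))
crop(bot,'side','pics/p5.png'); caps(bot)
E
```

```text
15 False [-6.1 -2.3  3.1] along -6.5 tcp [ 15.   84.9 125.7] 14.4167
50 False [-5.6 -2.  -2.4] along -6.0 tcp [ 48.5  84.9 126.2] 15.2667
53 False [-6.6 -1.6 -3. ] along -6.8 tcp [ 51.2  84.9 126. ] 15.5167
-7.0
56 False [-6.6 -2.9 -4.2] along -7.1 tcp [ 53.9  84.8 125.8] 15.9167
-6.9
59 False [-7.5 -2.2 -4.1] along -7.8 tcp [ 56.6  84.8 125.6] 16.3167
-8.2
62 False [-6.8 -2.  -4.5] along -7.1 tcp [ 59.3  84.8 125.4] 16.7167
-7.1
65 False [-8.  -2.2 -4.5] along -8.3 tcp [ 62.   84.8 125.2] 17.1167
-7.8
68 False [-10.5  -3.9  -2.9] along -11.2 tcp [ 63.8  84.7 125. ] 17.5167
-11.5
71 False [-18.9  -6.3   4.3] along -19.9 tcp [ 64.1  84.7 124.9] 17.9167
-20.2
-20.5 [ 64.1  84.7 124.9]
top -110 50 [[-56.0, -126.0, 60.0], [-46.0, -111.0, 67.0], [0.0, -95.0, 73.0]]
top 30 0 
side -110 202 [[-56.0, -123.0, 63.0], [-28.0, -107.0, 67.0], [1.0, -93.0, 71.0]]
side 30 8 [[-41.0, 21.0, 66.0], [-27.0, 30.0, 68.0], [-4.0, 43.0, 70.0]]
```

View pics/p5.png

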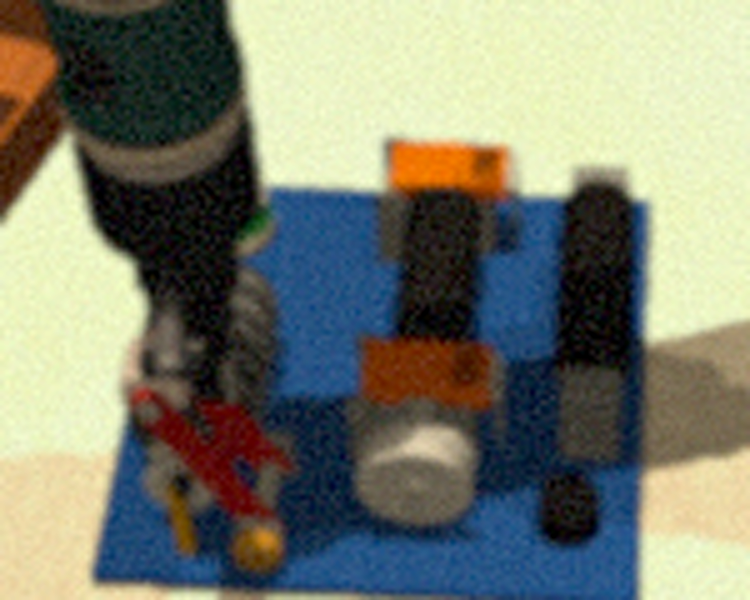

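The red arm now leans away from the rollers, with the wheel at (140,370) and the fingers behind it. It stopped advancing at 64 mm while the force jumped from 8 to 20 N, so it is on the stop. Both caps are flat, at (450,170) and (430,370), and the tin, spare wheel and plate haven't moved. I hand it in.

```bash
python3 -c "
from cell import bot
s=bot.state();print(s['ee_pos'],s['wrist_force'],s['time']);bot.sign_off()"
```

```text
[0.58239193 0.16001491 0.12493466] [-18.74847989  -5.26327249   3.80102747] 18.5167
the job is handed in; nothing more can be done
```

The job is done and handed in at 18.5 s of the 48 s allowed: both caps are shut, and the fingers are holding the tensioner arm against its stop.

- **Caps:** I pressed the right cap and then the left one with closed fingers. After I lifted off, depth readings put both tops at about 67 mm, the shut height. I confirmed this before touching the tensioner, and both were still flat in the last picture. In that last check the left cap was mostly hidden, with only 8 depth points from the side camera and none from the top.
- **Tensioner:** The first push stopped early because the impact of touching the wheel tripped my 12 N limit. I went on with a higher limit. The force stayed around 7–8 N, then rose to about 20 N while the fingers stopped advancing at 64 mm along the mill's x axis. I had predicted about 61.5 mm for the stop, and the difference is within my measuring error. The fingers still hold the arm with about 20 N.
- **Loose things:** The grease tin and spare wheel looked unmoved. The other loose things weren't rechecked one by one, but the arm never went near them.
- **Mill position:** The plate's centre turned out to be about 9.5 mm off the mill's origin in y and 3 mm in x, so I took the frame from the caps, wheel and rollers instead.

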